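# Shut the junction box and lock its quarter-turn cam with the panel key

## Task

Shut the junction box's lid, then take the panel key from its wooden block and lock the lid: feel the blade into the slot of the worn, loose cam head, push it in firmly but without forcing it, turn it clockwise a quarter turn or so to its stop and let it spring back up so that it seats. Put the key back upright in its block, let go, and leave the other things on the bench where they are.

Things in the scene. Friction and masses are not known exactly. Their poses are not given: they have to be found in the camera images.
- junction_box: Grey steel junction box fixed to the bench, left or right of the key block: 150 (x) x 190 (y) x 70 mm high, three black cable glands on its far (+x) wall. Origin: centre of its underside. Its lid is hinged along the far top rim (x = +75, z = 70 mm); the free edge is on the near (-x) side. Do not force the lock: all contact forces of the key on box, lid and cam together stay under 100 N.
- lid (a joint): Lid hinge, rad: 0 = shut flat, larger = more open; starts ajar at 0.3 to 0.65. A stiff hinge: the lid stays where it is left and needs about 3 N pressed down on its free edge to shut. Plate 154 x 194 x 6 mm, top face 76.5 mm above the bench when shut.
- lid_edge (a point): Point on the top face of the lid plate, middle of its width, 14 mm in from the free edge and 140 mm from the hinge. It moves with the lid; axes are the lid's (x towards the hinge, y along it, z out of the plate). Press the lid shut here or up to 80 mm to either side.
- cam_axis (a point): On the cam's axis, level with the top of the steel collar round it (56 mm outside, 33 mm inside, 13.5 mm high, dark index marks front and back). Fixed to the lid, its axes the lid's: 90 mm above the bench when shut, 105 mm from the hinge, mid-width. Brass head 30 mm across, its top 1.5 mm below this point; a slot 5 mm wide runs right across it, 5 mm deep: floor 6.5 mm below this point when up.
- cam (a joint): Angle of the cam, rad, clockwise from above: 0 unlocked, 1.571 end stop, locked; starts at 0 to 0.1. A catch keeps it below 0.13 unless pushed in; let up past 1.45 it is caught there. Turning takes 0.1 N m. The slotted head is loose on it: its slot points along the box's y at cam 0, or up to 0.5 rad further anticlockwise (unknown: see or feel it), and takes the cam along once that play is used up.
- cam_push (a joint): How far the cam is pushed into its collar, m: 0 = up, at rest (seated), 0.007 = hard stop. Spring: 6.3 N to start, 9.1 N at 4 mm, 11.2 N at the stop. It must be pushed in more than 4 mm (aim for 5 to 6) to turn; let up in mid-turn it stays 4 mm down. Once turned, a tongue below holds the lid shut; ease the twist off the key before drawing it out. Locked, the slot lines up with the index marks (box's x); blade play lets the key turn up to 0.3 more.
- panel_key: Loose key, 89 mm tall, about 0.12 kg, upright in the block. Origin: middle of the blade's tip, z up the key. Blade 14 wide (x), 3 thick (y), 12 mm long; shank 10 mm across to z = 47; black paddle handle z = 47 to 89, 38 wide (x), 14 mm thick (y): pinch it along y at about z = 70, 40 to 60 N. Tip starts 3 mm above the bench, the handle's foot on the block. A half turn about z changes nothing.
- key_block: Fixed wooden block 64 x 64 x 50 mm. Origin: centre of its underside. An upright through slot in its middle, 20 mm along x by 14 mm along y, holds the key's shank and blade; the handle's foot rests on the top at 50 mm.
- tape_measure: Yellow tape measure 65 x 81 x 33 mm, bystander. Origin: centre of its underside.
- screw_jar: Jar of brass screws with a white lid, 69 x 67 x 81 mm, bystander. Origin: centre of its underside.
- screw_box: Small yellow and blue box of screws 55 x 85 x 45 mm, bystander. Origin: centre of its underside.
There are look-alikes about, which are no part of the job. Leave any turquoise look-alike of the key_block alone.

How it is judged:
On the way, in this order (a step that is already met when the one before it is completed fails the run):
1. the lid is shut (value of joint lid below 0.03 rad), for 0.2 s.
2. the key's blade holds the cam pushed in and has turned it past the catch (value of joint lid below 0.03 rad and value of joint cam above 0.5 rad and value of joint cam_push above 0.003 m and contact force between panel_key and junction_box above 1 N), for 0.1 s.
3. the cam stands at its stop and has sprung up: seated (value of joint lid below 0.03 rad and value of joint cam above 1.4 rad and value of joint cam_push below 0.002 m), for 0.2 s.
At the end, for the whole second after the job is handed in: The lid is shut (under 0.03 rad), the cam is turned past 1.40 rad and up (pushed in less than 2 mm), and the key stands at rest in its block: tip within 10 mm of the block's middle and under 10 mm above the bench, tilted less than 0.15 rad (all of step 3 and horizontal distance between panel_key and key_block below 0.01 m and height (world z) of panel_key below 0.01 m and angle between panel_key's own z axis and vertical below 0.15 rad and linear speed of panel_key below 0.02 m/s); the robot touches nothing.
It fails at once if the lock is forced with the key (over 100 N) (contact force between panel_key and junction_box above 100 N).
It fails at once if a bystander is moved more than 4 cm (distance of any of tape_measure, screw_jar, screw_box from where it was at the start of the episode above 0.04 m).
It also fails if it takes over 72 s, if anything falls off the work surface, if the arm or the gripper's body presses on something with over 40 N, if the wrist force passes 120 N, or if a joint passes its speed limit or range.

## Robot

A 6-joint arm with a two-finger parallel gripper is mounted at the origin on a cart in front of the work surface, level with it; the furniture and walls round the work are solid. World frame = base frame: x ahead of the robot, y to its left, z up, the work surface at z = 0. Lengths are in m, angles in rad, forces in N, time in s.
With the tool pointing down it reaches from about 0.35 to 0.775 m from the base axis. Payload 5.5 kg.
Tool frame: the origin (TCP) lies at the very end of the fingers, on their centre line; the grasp point (between the pads) lies 19 mm behind it; z points along the fingers, y is the line along which they close (so a half turn about z gives the same grasp; the last joint's range is limited). The gripper opens to 85 mm and grips with 20 to 120 N. Pads are 22 mm wide; open, the fingers measure 114 mm over their backs; the gripper's body (76 mm by 85 mm) begins 54 mm behind the grasp point. The pads swing forward as they close: fully open they stand 13 mm farther back than shut.
Start: joints at [-1.472, 0.313, 0.046, 1.304, 0, 1.431], TCP at [0.136, -0.559, 0.231] pointing down, gripper open.
Joint ranges: [-2.76, 2.76], [-0.86, 1.69], [-1.03, 1.26], [-2.2, 2.34], [-1.47, 1.5], [-3.14, 3.14]. Speed limits (rad/s): [2.57, 2.57, 3.14, 3.14, 3.14, 3.14].

## Interface

Orientations are given as a unit quaternion [w, x, y, z].
In Python, from workcell import env, read_camera, get_calibration gives the robot as it stands.
- The arm moves only by the tool jog_arm, never from a script. Its argument "motion" is one flat list of numbers, 7 for each row, row after row: the shift along the tool's x, y, z as a fraction of full scale, then the turn, a rotation vector about the tool's x, y, z as a fraction of full scale, then the opening, from 0 (shut) to 1 (fully open). In form: [x, y, z, wx, wy, wz, grip, x, y, z, wx, wy, wz, grip, ...]. A call has 1 to 12 rows; each row is the pose to reach, as a shift and turn from the pose commanded when the call began, along the tool's axes at that moment; what a row does not reach only later rows make up. Full scale, the value 1, is 0.2 m for a shift and 90 degrees for a turn. A row lasts 1/8 s, in which the tool goes at most 62.5 mm and 10.7 degrees, less where a joint would pass 70% of its speed; a pose out of reach is approached as far as the arm can. A call with a number of a shift or a turn outside -1 to 1 is refused whole. A call with a gripper value outside its range is refused whole. The fingers move at their own pace and stop on an object; "newtons" is the grip in N (left out, the last holds). Time passes only in rows, so rows that repeat a pose let the fingers close. It gives the time, the measured TCP pose, the force, the opening and the grip force at its end, in the units of the state.
- env.get_state(): the state, without advancing time (a new reading comes with each control period).
- read_camera(name): name is "scene" or "top"; returns the picture (400x640x3 uint8, red, green, blue); there is no depth.
- get_calibration(name): a dict with "fx", "fy", "cx", "cy" (pixels), "world_from_camera" (4x4, takes a point from camera to world coordinates). Camera axes: x right, y down, z forward; pixel columns grow to the right and rows downward; lengths in m; the calibration is good to about 2 mm. A picture is of the moment at which its call begins. get_calibration takes no time and is no camera call.
- env.hand_in(): hands the job in; it is judged then, once.
The state is a dict: "clock": time; "joint_pos": joint angles; "qvel": joint speeds; "tau": joint torques, N m; "tcp_pos": TCP position; "orientation": TCP orientation; "wrist_force": force on the tool from outside, world axes, zero at the start; "ft_torque": the same for the moment, N m; "finger_gap": finger opening in m; "grip_force": force on a finger pad.
Only numpy, scipy, OpenCV 4.12 (cv2) and the standard library are available. Lean on these libraries where they do the work, as an engineer would, in place of code of your own. Each camera call takes 0.05 s, during which the arm holds its last target. There are 200 camera calls.

## Working session

There is one attempt and no reset: what is moved stays moved. The work goes in short steps, Python scripts to look and compute and a tool call to move; the robot and the scene stay as the last step left them, time stands still between calls to the robot, and variables do not carry over. Pictures are saved under pics/ and viewed, at most 11 in all, crops included, and the job is handed in when it is done.

Besides the shell and the picture viewer there is one more tool, called after ">>>" as name(argument=value, ...) on one line, values as JSON. jog_arm: Moves the arm, as the interface text tells. Shift numbers are shares of 0.2 m and turn numbers shares of 90 degrees, none past 1 either way. Its arguments: {"type":"object","properties":{"motion":{"type":"array","items":{"type":"number"}},"newtons":{"type":"number"}},"required":["motion"]}

```bash
mkdir -p pics; cat > h.py <<'E'
import numpy as np, cv2
from workcell import env, read_camera, get_calibration
def save(n,f,crop=None,s=1):
    im=read_camera(n)
    cv2.imwrite(f'pics/{f}_raw.png',im[:,:,::-1])
    if crop: im=im[crop[1]:crop[3],crop[0]:crop[2]]
    im=cv2.resize(im,None,fx=s,fy=s,interpolation=cv2.INTER_CUBIC)
    cv2.imwrite(f'pics/{f}.png',im[:,:,::-1]); return im
def ray(n,u,v):
    c=get_calibration(n); T=np.array(c['world_from_camera'])
    d=T[:3,:3]@np.array([(u-c['cx'])/c['fx'],(v-c['cy'])/c['fy'],1]); return T[:3,3],d
def onz(n,u,v,z):
    o,d=ray(n,u,v); return o+d*(z-o[2])/d[2]
def proj(n,p):
    c=get_calibration(n); T=np.linalg.inv(np.array(c['world_from_camera'])); q=T[:3,:3]@np.array(p)+T[:3,3]
    return c['fx']*q[0]/q[2]+c['cx'], c['fy']*q[1]/q[2]+c['cy']
E
python3 - <<'E'
from h import *
a=save('top','t0');b=save('scene','s0')
for n in('top','scene'):print(n,get_calibration(n))
s=env.get_state();print(s)
E
```

```text
top {'fx': 438.9762903526216, 'fy': 438.9762903526216, 'cx': 319.2766940231308, 'cy': 206.83407368730764, 'world_from_camera': array([[ 0.28496908, -0.82674399,  0.48506392, -0.12523239],
       [-0.95850688, -0.24178748,  0.15100789, -0.19713708],
       [-0.00756248, -0.50796968, -0.86134175,  1.22395119],
       [ 0.        ,  0.        ,  0.        ,  1.        ]])}
scene {'fx': 421.0481137395069, 'fy': 421.0481137395069, 'cx': 313.1601831044433, 'cy': 196.78697176370875, 'world_from_camera': array([[ 0.89496191, -0.20485425,  0.39633056,  0.11393652],
       [-0.44576537, -0.37406891,  0.81324393, -0.83967943],
       [-0.01834153, -0.90449278, -0.42609436,  0.52919772],
       [ 0.        ,  0.        ,  0.        ,  1.        ]])}
{'clock': 0.1, 'joint_pos': array([-1.47159369e+00,  3.13950074e-01,  4.51087118e-02,  1.30360361e+00,
       -4.02173042e-06,  1.43119047e+00]), 'qvel': array([-0.00024864, -0.00077156,  0.00323448,  0.00147053,  0.00087236,
        0.00241958]), 'tau': array([ 2.23666131e-03, -4.81726170e+01,  2.99243420e+01,  1.26967742e-02,
       -1.37607235e-04,  9.57955081e-06]), 'tcp_pos': array([ 0.13595472, -0.55823403,  0.23049054]), 'orientation': array([-8.24194697e-04,  9.92879441e-01,  1.19120679e-01,  1.46410468e-05]), 'wrist_force': array([ 0.67592925,  0.32908349, -0.27232203]), 'ft_torque': array([-0.0211885 , -0.0207629 , -0.02734332]), 'grip_force': 0.0, 'finger_gap': 0.08517756682037776}
```

View pics/t0.png

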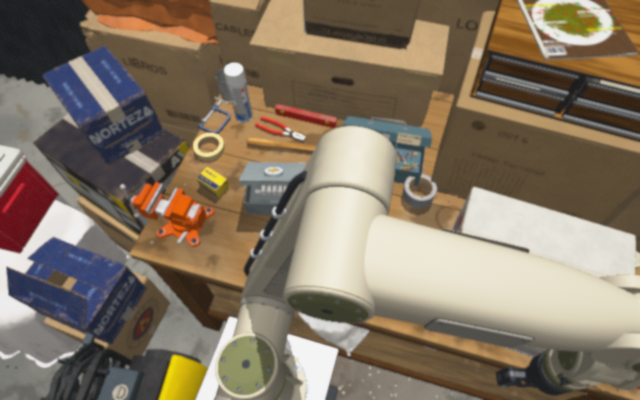

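View pics/s0.png

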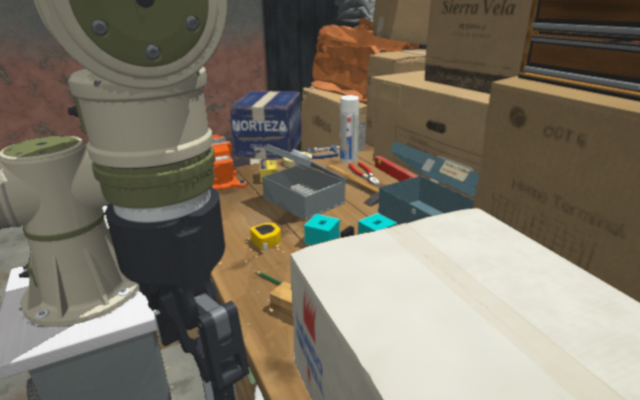

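The top view shows the grey box with lid ajar at about (272,185), with the arm hiding the bench to its right. In the scene view the box is at (303,190), turquoise decoys are at (322,230) and (376,222), the tape measure is at (265,235), and a wooden block edge shows at (280,298).

```bash
python3 - <<'E'
from h import *
for nm,n,u,v,z in [('box','top',270,185,.07),('vise','top',175,210,.05),('screwbox','top',212,181,.045),('tool box','top',410,150,.05),('cup','top',420,190,.05),('box','scene',303,190,.07),('tape','scene',265,235,.03),('turq1','scene',322,225,.05),('turq2','scene',376,222,.05),('wood','scene',280,290,.05),('whitecorner','scene',297,252,.2),('table FL','top',135,252,0)]:
  print(nm,onz(n,u,v,z).round(3))
E
```

```text
box [0.558 0.177 0.07 ]
vise [0.399 0.435 0.05 ]
screwbox [0.534 0.371 0.045]
tool box [ 0.833 -0.22   0.05 ]
cup [ 0.685 -0.28   0.05 ]
box [0.536 0.088 0.07 ]
tape [ 0.386 -0.021  0.03 ]
turq1 [ 0.509 -0.073  0.05 ]
turq2 [ 0.628 -0.121  0.05 ]
wood [ 0.329 -0.253  0.05 ]
whitecorner [ 0.317 -0.367  0.2  ]
table FL [0.252 0.513 0.   ]
```

```bash
cat >> h.py <<'E'
from scipy.spatial.transform import Rotation as Ro
def down(yaw): return Ro.from_matrix(np.array([[np.cos(yaw),np.sin(yaw),0],[np.sin(yaw),-np.cos(yaw),0],[0,0,-1]]))
def rel(*wps):
    "wps: (x,y,z,yaw) world -> row numbers from present pose"
    s=env.get_state();q=s['orientation'];R0=Ro.from_quat([q[1],q[2],q[3],q[0]]);p0=s['tcp_pos']
    x=R0.as_matrix()[:,0];print('clk',s['clock'],'tcp',p0.round(4),'yaw',round(np.arctan2(x[1],x[0]),4),'tilt',round(np.arccos(-R0.as_matrix()[2,2]),4),'F',s['wrist_force'].round(1),'T',s['ft_torque'].round(2),'gap',round(s['finger_gap'],4),'grip',s['grip_force'],'j',s['joint_pos'].round(2))
    for w in wps:
        t=R0.inv().apply(np.array(w[:3])-p0)/.2; r=(R0.inv()*down(w[3])).as_rotvec()/(np.pi/2)
        print(np.r_[t,r].round(4).tolist())
E
python3 -c "
from h import *
rel((.15,-.5,.33,.6),(.29,-.38,.36,1.2),(.33,-.36,.36,1.6))"
```

```text
clk 0.1 tcp [ 0.136  -0.5582  0.2305] yaw 0.2388 tilt 0.0016 F [ 0.7  0.3 -0.3] T [-0.02 -0.02 -0.03] gap 0.0852 grip 0.0 j [-1.47  0.31  0.05  1.3  -0.    1.43]
[0.1372, -0.2671, -0.4971, -0.001, -0.0003, -0.2299]
[0.9593, -0.6847, -0.6462, -0.0009, -0.0006, -0.6119]
[1.1773, -0.7346, -0.6461, -0.0008, -0.0008, -0.8666]
```

>>> jog_arm(motion=[0.07, -0.13, -0.5, 0, 0, -0.12, 1, 0.35, -0.4, -0.65, 0, 0, -0.24, 1, 0.65, -0.55, -0.65, 0, 0, -0.36, 1, 0.96, -0.7, -0.65, 0, 0, -0.48, 1, 0.96, -0.7, -0.65, 0, 0, -0.6, 1, 0.96, -0.7, -0.65, 0, 0, -0.72, 1, 0.96, -0.7, -0.65, 0, 0, -0.84, 1])

```text
clock: 0.98
tcp_pos: [0.2902, -0.3763, 0.3613]
orientation: [-0.0, 0.711, 0.703, -0.0]
wrist_force: [1.0, 0.6, 1.0]
finger_gap: 0.0853
grip_force: 0.0
```

```bash
python3 -c "
from h import *
rel((.36,-.20,.36,2.4),(.4,0,.36,2.6))"
```

```text
clk 0.975 tcp [ 0.2902 -0.3763  0.3613] yaw 1.5598 tilt 0.0001 F [1.  0.6 1. ] T [ 0.05 -0.01  0.01] gap 0.0853 grip 0.0 j [-1.08  0.11  0.11  1.57 -0.    0.5 ]
[0.8854, 0.3395, 0.0062, -0.0001, -0.0001, -0.5349]
[1.8876, 0.5285, 0.0063, -0.0001, -0.0001, -0.6622]
```

>>> jog_arm(motion=[0.3, 0.15, 0, 0, 0, -0.1, 0.2, 0.6, 0.3, 0, 0, 0, -0.2, 0.2, 0.9, 0.4, 0, 0, 0, -0.3, 0.2, 0.98, 0.4, 0, 0, 0, -0.42, 0.2, 0.98, 0.4, 0, 0, 0, -0.54, 0.2])

```text
clock: 1.6
tcp_pos: [0.3733, -0.1806, 0.3613]
orientation: [-0.0, 0.359, 0.933, 0.0]
wrist_force: [0.1, -0.3, 0.4]
finger_gap: 0.0173
grip_force: 0.0
```

```bash
python3 -c "
from h import *
rel((.40,.0,.36,2.9),(.36,.2,.36,3.6))"
```

```text
clk 1.6 tcp [ 0.3733 -0.1806  0.3613] yaw 2.4076 tilt 0.0003 F [ 0.1 -0.3  0.4] T [-0.02 -0.01 -0.01] gap 0.0173 grip 0.0 j [-0.64 -0.01 -0.02  1.56  0.    0.09]
[0.5058, 0.7601, 0.0069, 0.0001, -0.0002, -0.3135]
[1.3241, 1.3686, 0.0072, 0.0002, -0.0001, -0.7591]
```

>>> jog_arm(motion=[0.21, 0.25, 0, 0, 0, -0.1, 0.1, 0.42, 0.5, 0, 0, 0, -0.2, 0.1, 0.63, 0.75, 0, 0, 0, -0.3, 0.1, 0.84, 0.99, 0, 0, 0, -0.4, 0.1, 0.84, 0.99, 0, 0, 0, -0.46, 0.1])

```text
clock: 2.22
tcp_pos: [0.3828, 0.0802, 0.3611]
orientation: [-0.0, 0.005, 1.0, 0.0]
wrist_force: [-0.0, -0.6, -1.0]
finger_gap: 0.0083
grip_force: 0.0
```

```bash
python3 -c "
from h import *
a=save('top','t1',(130,60,530,340),2);b=save('scene','s1',(190,60,590,340),2)
rel((.25,.28,.36,3.14))"
```

```text
clk 2.325 tcp [0.3833 0.0782 0.361 ] yaw 3.1245 tilt 0.0007 F [-0.2 -0.9  0.2] T [-0.02 -0.01 -0.01] gap 0.0082 grip 0.0 j [-0.   -0.05 -0.06  1.56 -0.    0.01]
[0.6835, 0.9973, 0.0054, -0.0, -0.0004, -0.0099]
```

View pics/t1.png

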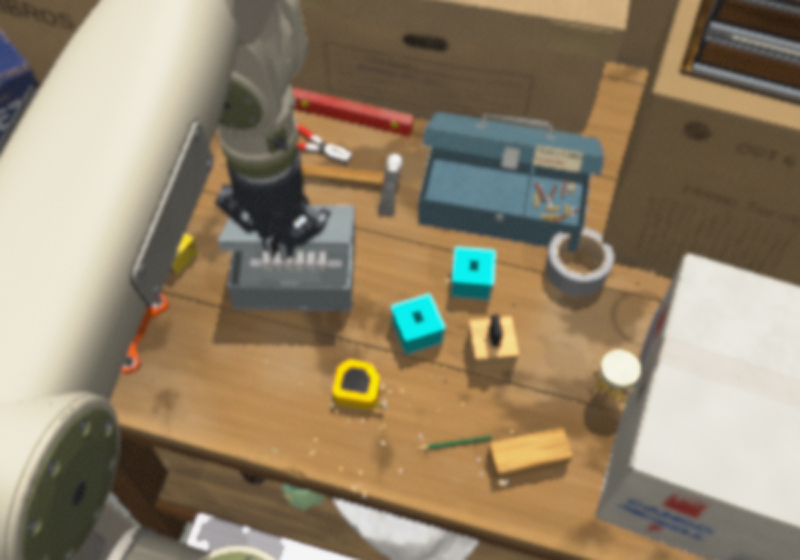

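View pics/s1.png

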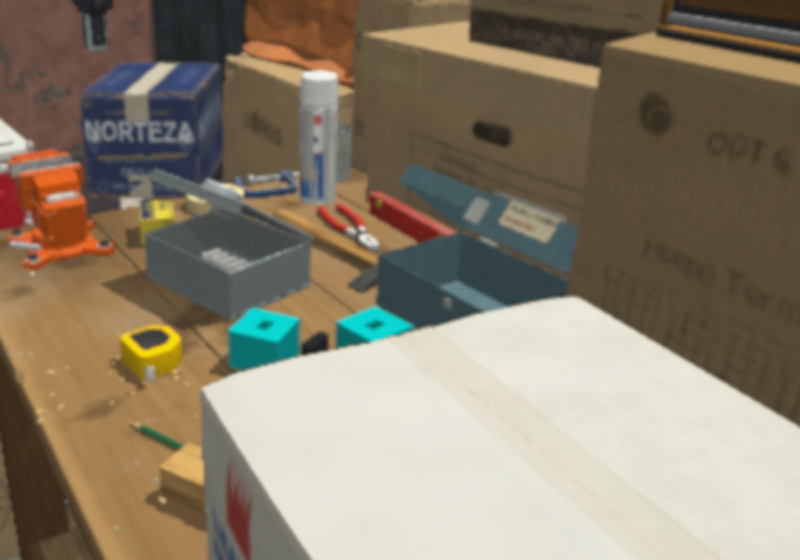

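The top view shows the open grey box (crop 290,255), the wooden block with the black key at (493,338), the turquoise blocks at (418,322) and (474,270), the tape at (357,385), the jar at (618,375), and the screw box at (183,255). The scene view shows the box corners.

```bash
python3 - <<'E'
from h import *
T=lambda u,v,z:onz('top',130+u/2,60+v/2,z).round(4)
S=lambda u,v,z:onz('scene',190+u/2,60+v/2,z).round(4)
print('box NR bottom',T(352,306,0),S(233,315,0))
print('box NL bottom',T(236,308,0),S(150,280,0))
print('rim NR',T(355,285,.07),S(233,266,.07)); print('rim FR',S(311,237,.07)); print('rim NL',T(230,287,.07),S(147,240,.07))
im=cv2.imread('pics/t1_raw.png')
hsv=cv2.cvtColor(im,cv2.COLOR_BGR2HSV)
sub=im[200:250,350:400]; 
# block top: bright orange-ish wood
m=((hsv[:,:,2]>185)&(hsv[:,:,0]>8)&(hsv[:,:,0]<25)&(hsv[:,:,1]>60)).astype(np.uint8)
m[:200]=0;m[250:]=0;m[:,:350]=0;m[:,405:]=0
k=((hsv[:,:,2]<80)).astype(np.uint8);k[:200]=0;k[240:]=0;k[:,:350]=0;k[:,405:]=0
for n,mm in(('block',m),('key',k)):
    mm=cv2.morphologyEx(mm,cv2.MORPH_CLOSE,np.ones((5,5))) if n=='block' else mm
    cs,_=cv2.findContours(mm,cv2.RETR_EXTERNAL,cv2.CHAIN_APPROX_NONE)
    c=max(cs,key=cv2.contourArea); r=cv2.minAreaRect(c); print(n,cv2.contourArea(c),r,cv2.boundingRect(c))
    if n=='block':
        P=np.array([onz('top',*p,.05)[:2] for p in cv2.boxPoints(r)]);print(P.round(4));print(np.mean(P,0))
        P=np.array([onz('top',*p[0],.05)[:2] for p in c],np.float32);print('world rect',cv2.minAreaRect(P))
big=cv2.resize(im[140:250,230:400],None,fx=4.5,fy=4.5,interpolation=cv2.INTER_CUBIC);cv2.imwrite('pics/c1.png',big)
E
```

```text
box NR bottom [0.53   0.0518 0.    ] [0.5326 0.0626 0.    ]
box NL bottom [0.4742 0.2295 0.    ] [0.473  0.2182 0.    ]
rim NR [0.5293 0.0443 0.07  ] [0.5361 0.0659 0.07  ]
rim FR [0.6746 0.101  0.07  ]
rim NL [0.472  0.2274 0.07  ] [0.4679 0.203  0.07  ]
block 522.0 ((384.1123046875, 230.4784698486328), (41.325164794921875, 28.89988136291504), 3.1798300743103027) (364, 216, 41, 31)
[[ 0.4504 -0.1506]
 [ 0.5471 -0.1321]
 [ 0.5747 -0.2549]
 [ 0.4773 -0.2688]]
[ 0.51238162 -0.2016002 ]
world rect ((0.513845682144165, -0.20020420849323273), (0.09794379025697708, 0.12119701504707336), 10.964818000793457)
key 37.0 ((377.0, 225.5), (4.0, 13.0), 0.0) (375, 219, 5, 14)
```

View pics/c1.png

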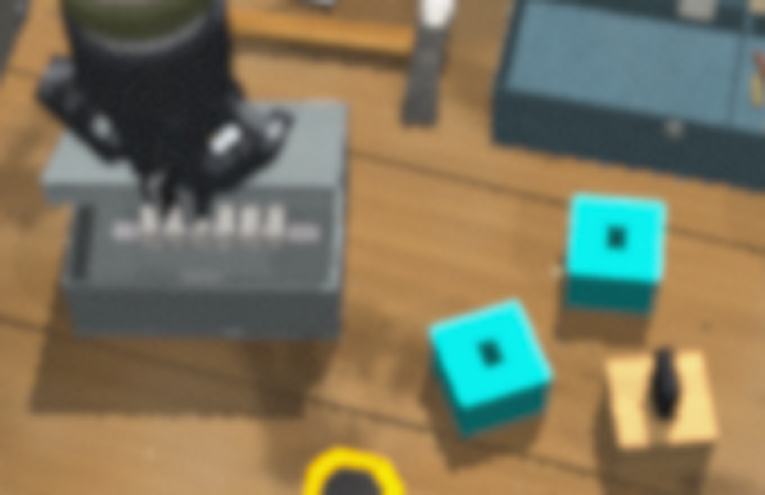

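```bash
python3 - <<'E'
from h import *
T=lambda u,v,z:onz('top',230+u/4.5,140+v/4.5,z)[:2]
NL,NR=T(75,332,0),T(338,335,0);rl,rr=T(68,285,.07),T(343,287,.07)
for a,b in((NL,NR),(rl,rr)):
    d=a-b;L=np.linalg.norm(d);yaw=np.arctan2(-d[0],d[1]);x=np.array([np.cos(yaw),np.sin(yaw)]);print(L,yaw,(a+b)/2+.075*x)
P=np.array([T(*p,.05) for p in((605,362),(703,350),(717,440),(620,450))]);print(P.round(4),P.mean(0))
for i in range(4):
    d=P[(i+1)%4]-P[i];print(np.linalg.norm(d).round(4),np.degrees(np.arctan2(d[1],d[0])).round(1))
print('handle top ends',T(663,352,.089),T(666,395,.089))
for p in ((45,195),(333,205),(48,185),(340,185)):
  for z in (.11,.125,.14,.155):print(p,z,T(*p,z).round(3))
E
```

```text
0.1878350957344071 0.27159758693922675 [0.57120084 0.16354692]
0.187760735791109 0.2759777277983161 [0.57038742 0.15744258]
[[ 0.5284 -0.1371]
 [ 0.5561 -0.1987]
 [ 0.4919 -0.222 ]
 [ 0.4667 -0.1622]] [ 0.51076795 -0.17999389]
0.0676 -65.8
0.0683 -160.1
0.0649 112.8
0.0665 22.1
handle top ends [ 0.52461715 -0.1738444 ] [ 0.49402014 -0.18273623]
(45, 195) 0.11 [0.514 0.254]
(45, 195) 0.125 [0.505 0.248]
(45, 195) 0.14 [0.497 0.242]
(45, 195) 0.155 [0.488 0.236]
(333, 205) 0.11 [0.561 0.064]
(333, 205) 0.125 [0.552 0.06 ]
(333, 205) 0.14 [0.542 0.057]
(333, 205) 0.155 [0.533 0.053]
(48, 185) 0.11 [0.522 0.255]
(48, 185) 0.125 [0.513 0.249]
(48, 185) 0.14 [0.505 0.243]
(48, 185) 0.155 [0.496 0.237]
(340, 185) 0.11 [0.578 0.064]
(340, 185) 0.125 [0.568 0.061]
(340, 185) 0.14 [0.559 0.057]
(340, 185) 0.155 [0.549 0.054]
```

```bash
python3 -c "
from h import *
rel((.5405,.094,.30,3.14),(.5405,.094,.18,3.14),(.5405,.094,.08,3.14))"
```

```text
clk 2.325 tcp [0.3833 0.0782 0.361 ] yaw 3.1245 tilt 0.0007 F [-0.2 -0.9  0.2] T [-0.02 -0.01 -0.01] gap 0.0082 grip 0.0 j [-0.   -0.05 -0.06  1.56 -0.    0.01]
[-0.7849, 0.0923, 0.3044, -0.0, -0.0004, -0.0099]
[-0.7853, 0.0923, 0.9044, -0.0, -0.0004, -0.0099]
[-0.7856, 0.0924, 1.4044, -0.0, -0.0004, -0.0099]
```

>>> jog_arm(motion=[-0.26, 0.03, 0.1, 0, 0, 0, 0, -0.52, 0.06, 0.2, 0, 0, 0, 0, -0.785, 0.09, 0.3, 0, 0, 0, 0, -0.785, 0.09, 0.55, 0, 0, 0, 0, -0.785, 0.09, 0.8, 0, 0, 0, 0, -0.785, 0.09, 0.9, 0, 0, 0, 0])

```text
clock: 3.08
tcp_pos: [0.5391, 0.0895, 0.1772]
orientation: [-0.003, 0.013, 1.0, -0.0]
wrist_force: [0.9, 0.2, 0.1]
finger_gap: 0.0001
grip_force: 0.0
```

>>> jog_arm(motion=[0, 0, 0.1, 0, 0, 0, 0, 0, 0, 0.2, 0, 0, 0, 0, 0, 0, 0.3, 0, 0, 0, 0, 0, 0, 0.38, 0, 0, 0, 0, 0, 0, 0.46, 0, 0, 0, 0, 0, 0, 0.49, 0, 0, 0, 0])

```text
clock: 3.82
tcp_pos: [0.5405, 0.0908, 0.082]
orientation: [-0.001, 0.011, 1.0, -0.0]
wrist_force: [-0.6, 0.1, 2.8]
finger_gap: -0.0001
grip_force: 1.1
```

>>> jog_arm(motion=[0, 0, 0.02, 0, 0, 0, 0, 0, 0, 0.035, 0, 0, 0, 0, 0, 0, 0.035, 0, 0, 0, 0])

```text
clock: 4.2
tcp_pos: [0.5415, 0.0913, 0.0767]
orientation: [0.0, 0.011, 1.0, -0.0]
wrist_force: [-0.8, -0.2, 0.7]
finger_gap: -0.0004
grip_force: 0.0
```

>>> jog_arm(motion=[0, 0, 0.015, 0, 0, 0, 0, 0, 0, 0.02, 0, 0, 0, 0, 0, 0, 0.02, 0, 0, 0, 0])

```text
clock: 4.58
tcp_pos: [0.5417, 0.0913, 0.0762]
orientation: [0.002, 0.011, 1.0, -0.0]
wrist_force: [-8.2, -0.2, 24.8]
finger_gap: -0.0003
grip_force: 12.6
```

```bash
python3 -c "
from h import *
rel((.54,.09,.22,3.14),(.51,-.10,.22,3.5))"
```

```text
clk 4.575 tcp [0.5417 0.0913 0.0762] yaw 3.1204 tilt 0.0033 F [-8.2 -0.2 24.8] T [-0.15  1.83  0.01] gap -0.0003 grip 12.574089855188504 j [ 0.02  0.36 -0.29  0.92 -0.    0.04]
[0.006, -0.0067, -0.7191, -0.0002, 0.0021, -0.0125]
[0.1358, -0.9597, -0.7193, -0.0005, 0.002, -0.2417]
```

>>> jog_arm(motion=[0, 0, -0.3, 0, 0, 0, 0, 0, 0, -0.6, 0, 0, 0, 0.4, 0.03, -0.25, -0.75, 0, 0, -0.06, 0.6, 0.06, -0.5, -0.75, 0, 0, -0.12, 0.7, 0.1, -0.75, -0.75, 0, 0, -0.18, 0.7, 0.135, -0.98, -0.75, 0, 0, -0.23, 0.7])

```text
clock: 5.32
tcp_pos: [0.5097, -0.1057, 0.2228]
orientation: [0.001, -0.17, 0.985, -0.0]
wrist_force: [1.4, -0.5, 1.0]
finger_gap: 0.0596
grip_force: 0.0
```

```bash
python3 -c "
from h import *
rel((.511,-.18,.2,3.5),(.511,-.18,.12,3.5),(.511,-.18,.06,3.5))"
```

```text
clk 5.325 tcp [ 0.5097 -0.1057  0.2228] yaw -2.7991 tilt 0.0014 F [ 1.4 -0.5  1. ] T [-0.02  0.04 -0.04] gap 0.0596 grip 0.0 j [-0.36  0.21 -0.11  1.25 -0.   -0.7 ]
[0.1188, -0.3518, 0.1142, -0.0006, 0.0006, -0.0101]
[0.1192, -0.3514, 0.5142, -0.0006, 0.0006, -0.0101]
[0.1195, -0.3511, 0.8142, -0.0006, 0.0006, -0.0101]
```

```bash
python3 -c "
from h import *
a=save('top','t2',(235,140,405,265),4.5)"
```

```text
(no output)
```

View pics/t2.png

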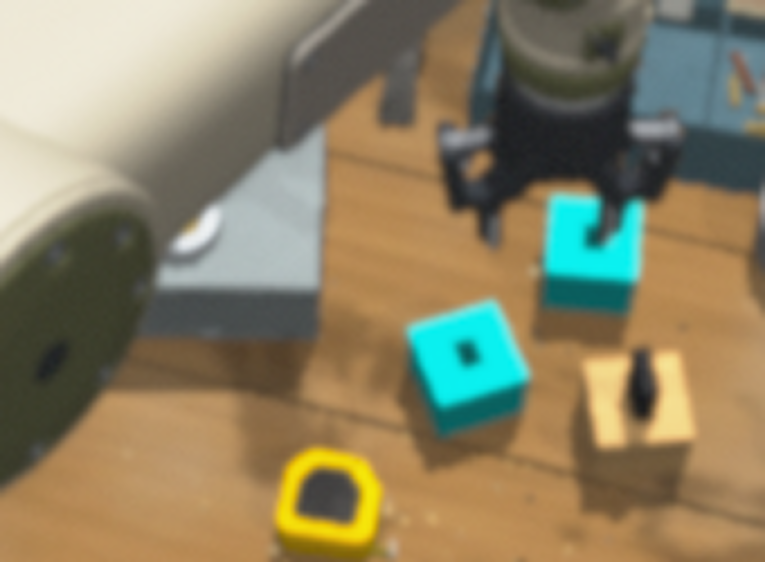

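The lid is shut, with the white collar partly visible at crop (195,225). The key stands in the wooden block at crop (640,385).

```bash
python3 - <<'E'
from h import *
c=np.array([.511,-.18])
for yaw in (.2,.384,.55):
    R=np.array([[np.cos(yaw),-np.sin(yaw)],[np.sin(yaw),np.cos(yaw)]])
    P=np.array([proj('top',np.r_[c+R@[a*.019,b*.007],z]) for a in(-1,1) for b in(-1,1) for z in(.05,.089)])
    print(yaw,P.min(0).round(1),P.max(0).round(1))
im=cv2.imread('pics/t2_raw.png').astype(int).sum(2)
for v in range(214,238,1): 
    r=np.where(im[v,368:392]<260)[0]; print(v,r+368)
E
```

```text
0.2 [374.5 216.8] [380.9 234.6]
0.384 [373.7 216.8] [381.8 234.6]
0.55 [372.7 216.6] [382.8 234.8]
214 [368 369 370 371]
215 [368 369 370]
216 []
217 []
218 [376 377 378]
219 [376 377 378]
220 [376 377 378]
221 [376 377 378]
222 [376 377 378]
223 [375 376 377 378 379]
224 [375 376 377 378 379]
225 [375 376 377 378 379]
226 [375 376 377 378 379]
227 [374 375 376 377 378 379 380]
228 [374 375 376 377 378 379]
229 [375 376 377 378 379]
230 [375 376 377 378 379]
231 [375 376 377 378 379]
232 [376 377 378]
233 [377]
234 []
235 []
236 []
237 []
```

>>> jog_arm(motion=[0.06, -0.18, 0.1, 0, 0, 0, 0.7, 0.12, -0.35, 0.25, 0, 0, 0, 0.7, 0.12, -0.351, 0.45, 0, 0, 0, 0.7, 0.12, -0.351, 0.65, 0, 0, 0, 0.7, 0.12, -0.351, 0.78, 0, 0, 0, 0.7, 0.12, -0.351, 0.834, 0, 0, 0, 0.7, 0.12, -0.351, 0.834, 0, 0, 0, 0.7])

```text
clock: 6.25
tcp_pos: [0.5106, -0.1781, 0.0554]
orientation: [-0.0, -0.169, 0.986, 0.0]
wrist_force: [-0.2, -0.3, 0.3]
finger_gap: 0.06
grip_force: 0.0
```

>>> jog_arm(motion=[0, 0, 0, 0, 0, 0, 0, 0, 0, 0, 0, 0, 0, 0, 0, 0, 0, 0, 0, 0, 0, 0, 0, 0, 0, 0, 0, 0], newtons=55)

```text
clock: 6.75
tcp_pos: [0.5115, -0.1788, 0.0567]
orientation: [0.001, -0.169, 0.986, -0.001]
wrist_force: [-0.5, -1.1, 6.3]
finger_gap: 0.0138
grip_force: 54.1
```

>>> jog_arm(motion=[0, 0, -0.15, 0, 0, 0, 0, 0, 0, -0.4, 0, 0, 0, 0, 0, 0, -0.65, 0, 0, 0, 0, 0, 0.1, -0.75, 0, 0, -0.06, 0, 0, 0.3, -0.75, 0, 0, -0.16, 0, 0, 0.52, -0.75, 0, 0, -0.26, 0, 0, 0.74, -0.75, 0, 0, -0.36, 0, 0, 0.94, -0.75, 0, 0, -0.46, 0, 0, 0.94, -0.75, 0, 0, -0.56, 0])

```text
clock: 7.88
tcp_pos: [0.4463, 0.0012, 0.2054]
orientation: [-0.0, -0.576, 0.817, 0.001]
wrist_force: [-0.0, -0.3, -0.8]
finger_gap: 0.0134
grip_force: 55.0
```

```bash
python3 -c "
from h import *
rel((.36,.19,.25,5.2))"
```

```text
clk 7.875 tcp [0.4463 0.0012 0.2054] yaw -1.9134 tilt 0.0013 F [-0.  -0.3 -0.8] T [0.01 0.01 0.  ] gap 0.0134 grip 55.04160940647125 j [-0.18  0.08 -0.31  1.18  0.   -1.41]
[-0.7441, 0.7238, -0.222, 0.0007, 0.0004, -0.5285]
```

>>> jog_arm(motion=[-0.18, 0.18, -0.11, 0, 0, -0.1, 0, -0.37, 0.36, -0.22, 0, 0, -0.2, 0, -0.56, 0.54, -0.22, 0, 0, -0.3, 0, -0.74, 0.72, -0.22, 0, 0, -0.42, 0, -0.74, 0.72, -0.22, 0, 0, -0.53, 0])

```text
clock: 8.5
tcp_pos: [0.3616, 0.19, 0.2495]
orientation: [-0.0, 0.858, -0.513, -0.0]
wrist_force: [0.7, -1.1, -0.1]
finger_gap: 0.0134
grip_force: 55.0
```

```bash
python3 - <<'E'
from h import *
a=save('top','t3',(235,130,335,220),7);b=save('scene','s3',(240,120,360,225),6)
rel((.54,.152,.2,5.2))
print(a.shape,b.shape)
ta=cv2.resize(a,(400,360));sb=cv2.resize(b,(400,350));sb=np.vstack([sb,np.zeros((10,400,3),np.uint8)])
cv2.imwrite('pics/m3.png',np.hstack([ta,sb])[:,:,::-1])
E
```

```text
clk 8.6 tcp [0.363  0.1882 0.2494] yaw -1.0866 tilt 0.0003 F [ 1.1 -0.5 -1.4] T [ 0.01 -0.   -0.02] gap 0.0134 grip 55.035826563835144 j [ 0.28 -0.01 -0.3   1.29 -0.   -1.77]
[0.5724, -0.6992, 0.2468, 0.0002, -0.0001, -0.0022]
(630, 700, 3) (630, 720, 3)
```

View pics/m3.png

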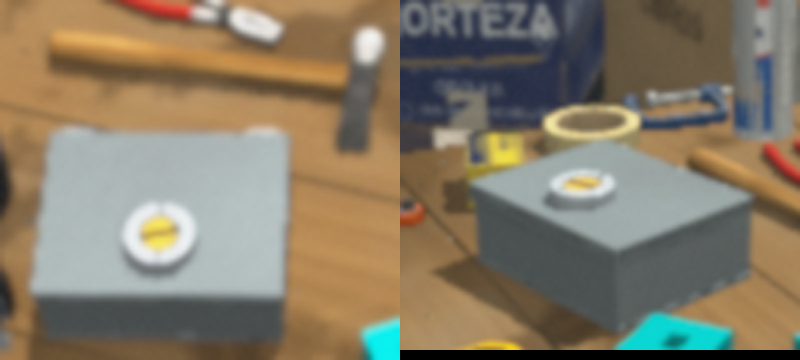

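Top view: collar centre at crop (158,235), with the brass head's dark slot running from about (142,240) to (176,230). Scene view: collar at (583,187), unobstructed.

```bash
python3 - <<'E'
from h import *
for n,roi in(('top',(255,175,295,205)),('scene',(280,165,312,190))):
    im=cv2.imread(f'pics/{"t3" if n=="top" else "s3"}_raw.png');x0,y0,x1,y1=roi
    big=cv2.resize(im[y0:y1,x0:x1],None,fx=8,fy=8,interpolation=cv2.INTER_CUBIC);hsv=cv2.cvtColor(big,cv2.COLOR_BGR2HSV)
    w=((hsv[...,1]<40)&(hsv[...,2]>190)).astype(np.uint8);yl=((hsv[...,0]>14)&(hsv[...,0]<35)&(hsv[...,1]>70)).astype(np.uint8)
    f=lambda p:(x0+(p[0]+.5)/8-.5,y0+(p[1]+.5)/8-.5)
    u=cv2.morphologyEx(w|yl,cv2.MORPH_CLOSE,np.ones((25,25)))
    c=max(cv2.findContours(u,cv2.RETR_EXTERNAL,cv2.CHAIN_APPROX_NONE)[0],key=cv2.contourArea)
    P=np.array([onz(n,*f(p[0]),.09)[:2] for p in c],np.float32); e=cv2.fitEllipse(P);print(n,'collar ellipse world',e,'minbox',cv2.minAreaRect(P))
    c=max(cv2.findContours(cv2.morphologyEx(yl,cv2.MORPH_CLOSE,np.ones((15,15))),cv2.RETR_EXTERNAL,cv2.CHAIN_APPROX_NONE)[0],key=cv2.contourArea)
    P2=np.array([onz(n,*f(p[0]),.0885)[:2] for p in c],np.float32);e2=cv2.fitEllipse(P2);print(' head',e2)
    # slot: darkness-weighted inside head radius 13mm
    g=cv2.cvtColor(big,cv2.COLOR_BGR2GRAY).astype(float)
    yy,xx=np.mgrid[:g.shape[0],:g.shape[1]];W=np.array([onz(n,*f(p),.0885)[:2] for p in np.c_[xx.ravel(),yy.ravel()]])
    d=W-np.array(e2[0]);ins=np.hypot(*d.T)<.011;gg=g.ravel()
    print(' gray',np.percentile(gg[ins],[2,25,50,90]))
    t=np.percentile(gg[ins],30);s=ins&(gg<t);wt=(t-gg[s]);Q=d[s];m=np.average(Q,axis=0,weights=wt);C=np.cov(Q.T,aweights=wt);ev,V=np.linalg.eigh(C);print(' slot angle',np.arctan2(V[1,1],V[0,1])%np.pi,ev**.5,m)
E
```

```text
top collar ellipse world ((0.5451200008392334, 0.12957081198692322), (0.08021574467420578, 0.10444182902574539), 2.2870118618011475) minbox ((0.5402842164039612, 0.13761460781097412), (0.08884894847869873, 0.09248016774654388), 18.20461082458496)
 head ((0.5404888391494751, 0.15448004007339478), (0.026568865403532982, 0.03003927320241928), 118.08150482177734)Traceback (most recent call last):
  File "<stdin>", line 14, in <module>
  File "h.py", line 13, in onz
    o,d=ray(n,u,v); return o+d*(z-o[2])/d[2]
        ~~~^^^^^^^
  File "h.py", line 10, in ray
    c=get_calibration(n); T=np.array(c['world_from_camera'])
ValueError: time passes only in moves, steps and waits
```

```bash
sed -i 's/^def save/import functools\n_gc=get_calibration\nget_calibration=functools.lru_cache(None)(_gc)\ndef save/' h.py
python3 - <<'E'
from h import *
for n,roi in(('top',(255,175,295,205)),('scene',(280,165,312,190))):
    im=cv2.imread(f'pics/{"t3" if n=="top" else "s3"}_raw.png');x0,y0,x1,y1=roi
    big=cv2.resize(im[y0:y1,x0:x1],None,fx=8,fy=8,interpolation=cv2.INTER_CUBIC);hsv=cv2.cvtColor(big,cv2.COLOR_BGR2HSV)
    yl=((hsv[...,0]>14)&(hsv[...,0]<35)&(hsv[...,1]>70)).astype(np.uint8)
    f=lambda p:(x0+(p[0]+.5)/8-.5,y0+(p[1]+.5)/8-.5)
    c=max(cv2.findContours(cv2.morphologyEx(yl,cv2.MORPH_CLOSE,np.ones((15,15))),cv2.RETR_EXTERNAL,cv2.CHAIN_APPROX_NONE)[0],key=cv2.contourArea)
    P2=np.array([onz(n,*f(p[0]),.0885)[:2] for p in c],np.float32);e2=cv2.fitEllipse(P2);print(n,' head',e2)
    w=(hsv[...,2]>195).astype(np.uint8)|yl
    c=max(cv2.findContours(cv2.morphologyEx(w,cv2.MORPH_CLOSE,np.ones((9,9))),cv2.RETR_EXTERNAL,cv2.CHAIN_APPROX_NONE)[0],key=cv2.contourArea)
    print(' collar',cv2.fitEllipse(np.array([onz(n,*f(p[0]),.09)[:2] for p in c],np.float32)))
    g=cv2.cvtColor(big,cv2.COLOR_BGR2GRAY).astype(float)
    yy,xx=np.mgrid[:g.shape[0],:g.shape[1]];W=np.array([onz(n,*f(p),.0885)[:2] for p in np.c_[xx.ravel(),yy.ravel()]])
    d=W-np.array(e2[0]);ins=np.hypot(*d.T)<.011;gg=g.ravel()
    print(' gray',np.percentile(gg[ins],[2,25,50,90]))
    t=np.percentile(gg[ins],30);s=ins&(gg<t);wt=(t-gg[s]);Q=d[s];m=np.average(Q,axis=0,weights=wt);C=np.cov(Q.T,aweights=wt);ev,V=np.linalg.eigh(C);print(' slot angle',np.arctan2(V[1,1],V[0,1])%np.pi,ev**.5,m)
E
```

```text
top  head ((0.5404888391494751, 0.15448004007339478), (0.026568865403532982, 0.03003927320241928), 118.08150482177734)
 collar ((0.5418596863746643, 0.15429379045963287), (0.0573713518679142, 0.05888018012046814), 30.48621368408203)
 gray [172. 182. 200. 218.]
 slot angle 2.0795487581355285 [0.00121324 0.00693393] [ 0.00014645 -0.00021398]
scene  head ((0.5419998168945312, 0.1561390906572342), (0.024883057922124863, 0.029392791911959648), 99.01988983154297)
 collar ((0.5411145091056824, 0.1536906361579895), (0.050793908536434174, 0.0595540925860405), 176.7965087890625)
 gray [171. 177. 185. 203.]
 slot angle 2.0691954911400194 [0.00124308 0.00595776] [-0.00032663 -0.00066535]
```

```bash
python3 -c "
from h import *
rel((.541,.154,.2,5.216),(.541,.154,.152,5.216))"
```

```text
clk 8.6 tcp [0.363  0.1882 0.2494] yaw -1.0866 tilt 0.0003 F [ 1.1 -0.5 -1.4] T [ 0.01 -0.   -0.02] gap 0.0134 grip 55.035826563835144 j [ 0.28 -0.01 -0.3   1.29 -0.   -1.77]
[0.5658, -0.7083, 0.2468, 0.0002, -0.0001, -0.0124]
[0.5658, -0.7083, 0.4868, 0.0002, -0.0001, -0.0124]
```

>>> jog_arm(motion=[0.15, -0.18, 0.05, 0, 0, 0, 0, 0.3, -0.36, 0.1, 0, 0, -0.012, 0, 0.45, -0.54, 0.2, 0, 0, -0.012, 0, 0.566, -0.708, 0.25, 0, 0, -0.012, 0, 0.566, -0.708, 0.4, 0, 0, -0.012, 0, 0.566, -0.708, 0.487, 0, 0, -0.012, 0, 0.566, -0.708, 0.487, 0, 0, -0.012, 0, 0.566, -0.708, 0.487, 0, 0, -0.012, 0])

```text
clock: 9.6
tcp_pos: [0.5421, 0.1522, 0.1527]
orientation: [-0.0, 0.859, -0.511, 0.0]
wrist_force: [-0.5, 0.1, -0.7]
finger_gap: 0.0137
grip_force: 55.1
```

```bash
python3 - <<'E'
from h import *
a=save('top','t4',(245,150,315,210),5.7);b=save('scene','s4',(265,125,335,185),5.7)
cv2.imwrite('pics/m4.png',np.hstack([a,b])[:,:,::-1])
rel((.541,.154,.142,5.216))
E
```

```text
clk 9.7 tcp [0.5424 0.1525 0.1533] yaw -1.0719 tilt 0.002 F [-0.  -0.1 -1.6] T [-0.01  0.    0.  ] gap 0.0137 grip 55.051971673965454 j [ 0.13  0.32 -0.13  1.11 -0.   -1.94]
[-0.01, 0.0027, 0.0563, -0.0012, -0.0005, -0.003]
```

View pics/m4.png

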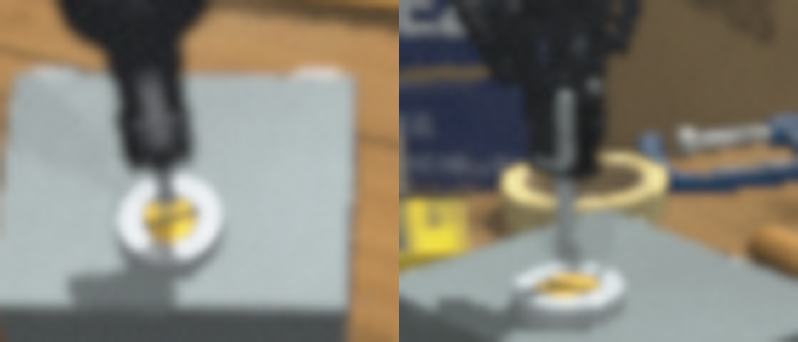

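>>> jog_arm(motion=[-0.01, 0.003, 0.03, 0, 0, 0, 0, -0.01, 0.003, 0.05, 0, 0, 0, 0, -0.01, 0.003, 0.06, 0, 0, 0, 0, -0.01, 0.003, 0.07, 0, 0, 0, 0, -0.01, 0.003, 0.07, 0, 0, 0, 0])

```text
clock: 10.32
tcp_pos: [0.5401, 0.154, 0.1379]
orientation: [0.0, 0.86, -0.51, -0.0]
wrist_force: [0.1, -0.3, -1.2]
finger_gap: 0.0134
grip_force: 55.1
```

```bash
python3 -c "
from h import *
rel((.541,.154,.1375,5.216))"
```

```text
clk 10.325 tcp [0.5401 0.154  0.1379] yaw -1.0708 tilt 0.0004 F [ 0.1 -0.3 -1.2] T [-0.02  0.   -0.07] gap 0.0134 grip 55.0517213344574 j [ 0.13  0.33 -0.16  1.08 -0.   -1.94]
[0.0025, -0.004, 0.0018, 0.0002, 0.0, -0.0023]
```

>>> jog_arm(motion=[0, 0, 0.012, 0, 0, 0, 0, 0, 0, 0.024, 0, 0, 0, 0, 0, 0, 0.036, 0, 0, 0, 0, 0, 0, 0.036, 0, 0, 0, 0])

```text
clock: 10.82
tcp_pos: [0.5405, 0.1541, 0.132]
orientation: [-0.0, 0.86, -0.51, 0.001]
wrist_force: [-2.7, -0.6, 8.0]
finger_gap: 0.0134
grip_force: 56.4
```

>>> jog_arm(motion=[0, 0, 0.006, 0, 0, 0, 0, 0, 0, 0.006, 0, 0, 0.08, 0, 0, 0, 0.006, 0, 0, 0.16, 0, 0, 0, 0.006, 0, 0, 0.24, 0, 0, 0, 0.006, 0, 0, 0.32, 0, 0, 0, 0.006, 0, 0, 0.4, 0])

```text
clock: 11.58
tcp_pos: [0.5406, 0.1542, 0.1312]
orientation: [0.001, -0.659, 0.752, -0.0]
wrist_force: [-2.4, -0.4, 7.9]
finger_gap: 0.0132
grip_force: 56.5
```

```bash
python3 -c "
from h import *
rel((.541,.154,.131,4.4))"
```

```text
clk 11.575 tcp [0.5406 0.1542 0.1312] yaw -1.703 tilt 0.002 F [-2.4 -0.4  7.9] T [0.03 0.52 0.11] gap 0.0132 grip 56.46881461143494 j [ 0.14  0.34 -0.17  1.06  0.   -1.3 ]
[0.0009, -0.0019, 0.0008, -0.0012, 0.0005, 0.1147]
```

>>> jog_arm(motion=[0, 0, 0.003, 0, 0, 0.06, 0, 0, 0, 0.003, 0, 0, 0.14, 0, 0, 0, 0.003, 0, 0, 0.22, 0, 0, 0, 0.003, 0, 0, 0.3, 0, 0, 0, 0.003, 0, 0, 0.38, 0, 0, 0, 0.003, 0, 0, 0.46, 0, 0, 0, 0.003, 0, 0, 0.54, 0])

```text
clock: 12.45
tcp_pos: [0.5415, 0.1541, 0.1309]
orientation: [0.002, -0.291, 0.957, -0.0]
wrist_force: [-1.3, -1.4, 9.1]
finger_gap: 0.0134
grip_force: 56.5
```

```bash
python3 -c "
from h import *
rel((.541,.154,.131,3.4))"
```

```text
clk 12.45 tcp [0.5415 0.1541 0.1309] yaw -2.5513 tilt 0.0037 F [-1.3 -1.4  9.1] T [-0.16  0.27  0.14] gap 0.0134 grip 56.50720953941345 j [ 0.13  0.34 -0.17  1.06 -0.   -0.46]
[0.0024, 0.0009, -0.0005, -0.0009, 0.0022, 0.2113]
```

>>> jog_arm(motion=[0, 0, 0, 0, 0, 0.08, 0, 0, 0, 0, 0, 0, 0.16, 0, 0, 0, 0, 0, 0, 0.22, 0, 0, 0, 0, 0, 0, 0.27, 0])

```text
clock: 12.95
tcp_pos: [0.5418, 0.1539, 0.131]
orientation: [0.002, -0.084, 0.996, -0.0]
wrist_force: [0.1, -1.5, 8.2]
finger_gap: 0.0135
grip_force: 56.5
```

```bash
python3 -c "
from h import *
rel((.541,.154,.131,3.3))"
```

```text
clk 12.95 tcp [0.5418 0.1539 0.131 ] yaw -2.9742 tilt 0.0043 F [ 0.1 -1.5  8.2] T [-0.36  0.1   0.05] gap 0.0135 grip 56.478736996650696 j [ 0.13  0.34 -0.17  1.06 -0.   -0.03]
[0.0037, 0.0014, -0.0, -0.0008, 0.0026, 0.0057]
```

>>> jog_arm(motion=[0, 0, 0, 0, 0, 0.06, 0, 0, 0, 0, 0, 0, 0.11, 0, 0, 0, 0, 0, 0, 0.11, 0])

```text
clock: 13.32
tcp_pos: [0.5419, 0.1538, 0.131]
orientation: [0.002, 0.002, 1.0, -0.0]
wrist_force: [0.3, -1.6, 8.5]
finger_gap: 0.0135
grip_force: 56.5
```

```bash
python3 -c "
from h import *
rel((.541,.154,.131,3.3))"
```

```text
clk 13.325 tcp [0.5419 0.1538 0.131 ] yaw 3.1383 tilt 0.0044 F [ 0.3 -1.6  8.5] T [-0.37  0.04  0.18] gap 0.0135 grip 56.503373980522156 j [ 0.13  0.34 -0.17  1.06 -0.    0.14]
[0.0043, 0.001, 0.0001, -0.0006, 0.0028, -0.103]
```

>>> jog_arm(motion=[0, 0, 0, 0, 0, 0.04, 0, 0, 0, 0, 0, 0, 0.08, 0, 0, 0, 0, 0, 0, 0.08, 0])

```text
clock: 13.7
tcp_pos: [0.5417, 0.1538, 0.131]
orientation: [0.002, 0.064, 0.998, -0.0]
wrist_force: [-0.5, -1.1, 8.3]
finger_gap: 0.0134
grip_force: 56.5
```

```bash
python3 -c "
from h import *
rel((.541,.154,.131,3.3))"
```

```text
clk 13.7 tcp [0.5417 0.1538 0.131 ] yaw 3.0131 tilt 0.0041 F [-0.5 -1.1  8.3] T [-0.35  0.15  0.26] gap 0.0134 grip 56.50224566459656 j [ 0.13  0.34 -0.17  1.06 -0.    0.26]
[0.0036, 0.0004, -0.0002, -0.0004, 0.0026, -0.1827]
```

>>> jog_arm(motion=[0, 0, 0, 0, 0, 0.03, 0, 0, 0, 0, 0, 0, 0.03, 0, 0, 0, 0, 0, 0, -0.05, 0, 0, 0, 0, 0, 0, -0.08, 0, 0, 0, -0.015, 0, 0, -0.08, 0, 0, 0, -0.03, 0, 0, -0.08, 0, 0, 0, -0.04, 0, 0, -0.08, 0, 0, 0, -0.04, 0, 0, -0.08, 0])

```text
clock: 14.7
tcp_pos: [0.5412, 0.1538, 0.1371]
orientation: [0.001, 0.001, 1.0, -0.0]
wrist_force: [3.6, -2.1, -2.2]
finger_gap: 0.0135
grip_force: 54.9
```

```bash
python3 -c "
from h import *
rel((.541,.154,.2,3.14))"
```

```text
clk 14.7 tcp [0.5412 0.1538 0.1371] yaw 3.1387 tilt 0.002 F [ 3.6 -2.1 -2.2] T [-0.49 -0.94  0.09] gap 0.0135 grip 54.93738770484924 j [ 0.13  0.33 -0.16  1.07 -0.    0.14]
[0.0004, 0.001, -0.3145, -0.0004, 0.0012, -0.0008]
```

>>> jog_arm(motion=[0, 0, 0, 0, 0, -0.05, 0, 0, 0, -0.01, 0, 0, -0.07, 0, 0, 0, -0.03, 0, 0, -0.07, 0, 0, 0, -0.06, 0, 0, -0.07, 0, 0, 0, -0.1, 0, 0, -0.07, 0, 0, 0, -0.16, 0, 0, -0.07, 0, 0, 0, -0.3, 0, 0, -0.07, 0])

```text
clock: 15.58
tcp_pos: [0.5393, 0.1541, 0.1972]
orientation: [-0.001, -0.054, 0.999, 0.0]
wrist_force: [0.2, 0.1, -2.2]
finger_gap: 0.0136
grip_force: 55.0
```

```bash
python3 -c "
from h import *
rel((.36,.19,.26,3.3))"
```

```text
clk 15.575 tcp [0.5393 0.1541 0.1972] yaw -3.0343 tilt 0.0022 F [ 0.2  0.1 -2.2] T [-0.02 -0.02  0.01] gap 0.0136 grip 55.04900872707367 j [ 0.14  0.3  -0.06  1.22  0.    0.03]
[0.8729, 0.2743, -0.3121, 0.0001, -0.0014, -0.0325]
```

Move clear and check the slot.

>>> jog_arm(motion=[0.22, 0.07, -0.1, 0, 0, 0, 0, 0.44, 0.14, -0.2, 0, 0, 0, 0, 0.66, 0.2, -0.31, 0, 0, 0, 0, 0.87, 0.27, -0.31, 0, 0, 0, 0, 0.87, 0.27, -0.31, 0, 0, 0, 0])

```text
clock: 16.2
tcp_pos: [0.3588, 0.1896, 0.2606]
orientation: [0.001, -0.055, 0.998, 0.0]
wrist_force: [0.5, 0.5, -1.5]
finger_gap: 0.0132
grip_force: 55.1
```

```bash
python3 - <<'E'
from h import *
a=save('top','t5',(235,155,305,215),5.7);b=save('scene','s5',(240,60,360,225),2)
b=cv2.resize(read_camera('scene')[60:225,240:420],None,fx=2.2,fy=2.2)[:342]
c=np.zeros((342,b.shape[1],3),np.uint8);c[:b.shape[0]]=b
cv2.imwrite('pics/m5.png',np.hstack([a,c])[:,:,::-1])
for n,roi,ax in(('top',(255,175,295,205),(.5405,.1545)),('scene',(280,165,312,190),(.542,.156))):
    im=cv2.imread(f'pics/{"t5" if n=="top" else "s5"}_raw.png');x0,y0,x1,y1=roi
    big=cv2.resize(im[y0:y1,x0:x1],None,fx=8,fy=8,interpolation=cv2.INTER_CUBIC)
    f=lambda p:(x0+(p[0]+.5)/8-.5,y0+(p[1]+.5)/8-.5)
    g=cv2.cvtColor(big,cv2.COLOR_BGR2GRAY).astype(float).ravel()
    yy,xx=np.mgrid[:big.shape[0],:big.shape[1]];d=np.array([onz(n,*f(p),.0885)[:2] for p in np.c_[xx.ravel(),yy.ravel()]])-ax
    ins=np.hypot(*d.T)<.011;t=np.percentile(g[ins],30);s=ins&(g<t);C=np.cov(d[s].T,aweights=t-g[s]);ev,V=np.linalg.eigh(C);print(n,'slot',np.arctan2(V[1,1],V[0,1])%np.pi,ev**.5)
rel((.45,-.02,.21,3.48))
E
```

```text
top slot 0.28779979535138844 [0.00121438 0.00700262]
scene slot 0.2982059254342575 [0.00140189 0.00565171]
clk 16.35 tcp [0.3621 0.1893 0.2597] yaw -3.0342 tilt 0.0018 F [ 0.  -0.2 -0.4] T [ 0.05 -0.04 -0.06] gap 0.0134 grip 55.07179856300354 j [ 0.28 -0.02 -0.28  1.31 -0.    0.18]
[-0.3242, -1.0875, 0.2489, -0.0, 0.0011, -0.1471]
```

View pics/m5.png

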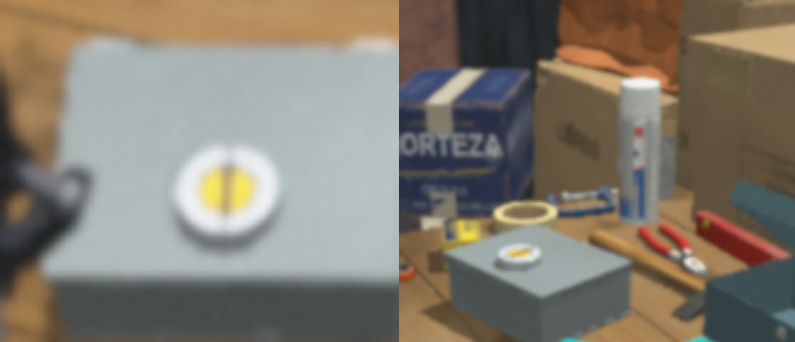

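Slot now points at 0.29 rad, in line with the index marks (the box's x), so the cam is locked. Next, take the key back.

>>> jog_arm(motion=[-0.08, -0.22, 0.06, 0, 0, -0.03, 0, -0.16, -0.44, 0.12, 0, 0, -0.06, 0, -0.24, -0.66, 0.18, 0, 0, -0.09, 0, -0.31, -0.9, 0.24, 0, 0, -0.12, 0, -0.31, -0.98, 0.24, 0, 0, -0.147, 0])

```text
clock: 16.98
tcp_pos: [0.4455, -0.0023, 0.2096]
orientation: [-0.001, -0.167, 0.986, 0.0]
wrist_force: [0.2, -0.5, -0.2]
finger_gap: 0.0135
grip_force: 55.0
```

```bash
python3 -c "
from h import *
rel((.5112,-.1785,.175,3.484),(.5112,-.1785,.13,3.484))"
```

```text
clk 16.975 tcp [ 0.4455 -0.0023  0.2096] yaw -2.8063 tilt 0.0017 F [ 0.2 -0.5 -0.2] T [ 0.05  0.05 -0.07] gap 0.0135 grip 55.016332268714905 j [-0.19  0.07 -0.31  1.19 -0.   -0.52]
[-0.0203, -0.9402, 0.1728, 0.0002, -0.001, -0.0045]
[-0.0207, -0.9403, 0.3978, 0.0002, -0.001, -0.0045]
```

>>> jog_arm(motion=[0, -0.23, 0.05, 0, 0, 0, 0, -0.01, -0.46, 0.1, 0, 0, 0, 0, -0.02, -0.7, 0.17, 0, 0, 0, 0, -0.02, -0.94, 0.2, 0, 0, -0.004, 0, -0.02, -0.94, 0.35, 0, 0, -0.004, 0, -0.02, -0.94, 0.45, 0, 0, -0.004, 0, -0.02, -0.94, 0.45, 0, 0, -0.004, 0])

```text
clock: 17.85
tcp_pos: [0.5092, -0.1756, 0.1188]
orientation: [-0.002, -0.171, 0.985, 0.001]
wrist_force: [0.4, -0.2, -0.5]
finger_gap: 0.0132
grip_force: 55.1
```

```bash
python3 - <<'E'
from h import *
a=save('top','t6',(340,180,420,250),6)
rel((.5112,-.1785,.1,3.484),(.5112,-.1785,.06,3.484))
print(proj('top',(.5112,-.1785,.066)),proj('top',(.511,-.18,.05)))
E
```

```text
clk 17.9 tcp [ 0.51   -0.1757  0.1202] yaw -2.7981 tilt 0.0021 F [-0.3  0.4 -0.5] T [ 0.01  0.01 -0.02] gap 0.0136 grip 55.107977986335754 j [-0.48  0.31 -0.24  1.02 -0.   -0.82]
[-0.0011, -0.0152, 0.1008, 0.001, -0.001, 0.0007]
[-0.0014, -0.0155, 0.3008, 0.001, -0.001, 0.0007]
(np.float64(377.04710108572885), np.float64(226.12854301502873)) (np.float64(376.9576928716015), np.float64(228.8054816845826))
```

View pics/t6.png

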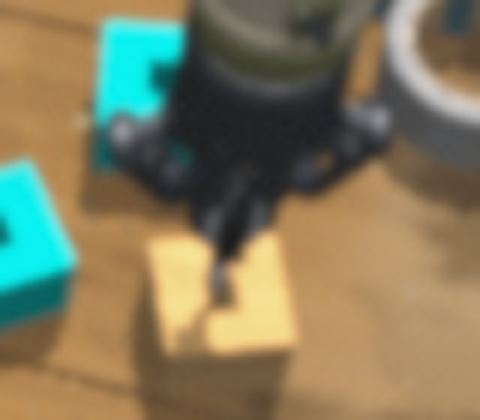

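The key hangs upright just over the block; the blade tip is at crop (217,295) and the hole is at about (225,295). I'll correct by 3 mm in y and lower.

>>> jog_arm(motion=[0, -0.015, 0, 0, 0, 0, 0, 0, -0.016, 0.05, 0, 0, 0, 0, 0, -0.016, 0.1, 0, 0, 0, 0, 0, -0.016, 0.13, 0, 0, 0, 0, 0, -0.016, 0.13, 0, 0, 0, 0])

```text
clock: 18.52
tcp_pos: [0.5107, -0.1778, 0.0943]
orientation: [-0.001, -0.171, 0.985, 0.0]
wrist_force: [-0.1, -0.7, -0.9]
finger_gap: 0.0132
grip_force: 55.1
```

```bash
python3 -c "
from h import *
rel((.5112,-.1785,.06,3.484))"
```

```text
clk 18.525 tcp [ 0.5107 -0.1778  0.0943] yaw -2.7969 tilt 0.0015 F [-0.1 -0.7 -0.9] T [ 0.01  0.02 -0.02] gap 0.0132 grip 55.10758638381958 j [-0.48  0.33 -0.28  0.96 -0.   -0.83]
[-0.0015, -0.0046, 0.1716, 0.0007, -0.0007, 0.0014]
```

Tip is about 10 mm inside the block with no contact force; continue down.

>>> jog_arm(motion=[0, -0.004, 0.05, 0, 0, 0, 0, 0, -0.004, 0.1, 0, 0, 0, 0, 0, -0.004, 0.14, 0, 0, 0, 0, 0, -0.004, 0.17, 0, 0, 0, 0, 0, -0.004, 0.18, 0, 0, 0, 0, 0, -0.004, 0.18, 0, 0, 0, 0])

```text
clock: 19.27
tcp_pos: [0.5115, -0.1789, 0.059]
orientation: [-0.0, -0.171, 0.985, -0.0]
wrist_force: [0.2, 0.1, -1.3]
finger_gap: 0.0133
grip_force: 55.1
```

>>> jog_arm(motion=[0, 0, 0.008, 0, 0, 0, 0, 0, 0, 0.012, 0, 0, 0, 0, 0, 0, 0.012, 0, 0, 0, 0])

```text
clock: 19.65
tcp_pos: [0.5115, -0.1789, 0.0567]
orientation: [0.0, -0.171, 0.985, -0.0]
wrist_force: [0.5, -0.4, -1.1]
finger_gap: 0.0136
grip_force: 55.1
```

>>> jog_arm(motion=[0, 0, 0, 0, 0, 0, 0.2, 0, 0, 0, 0, 0, 0, 0.5, 0, 0, 0, 0, 0, 0, 0.6, 0, 0, 0, 0, 0, 0, 0.6])

```text
clock: 20.15
tcp_pos: [0.5116, -0.1789, 0.0568]
orientation: [0.0, -0.171, 0.985, -0.0]
wrist_force: [-0.6, -0.5, -0.5]
finger_gap: 0.0512
grip_force: 0.0
```

>>> jog_arm(motion=[0, 0, -0.1, 0, 0, 0, 0.6, 0, 0, -0.3, 0, 0, 0, 0.6, 0, 0, -0.55, 0, 0, 0, 0.6, 0, 0, -0.8, 0, 0, 0, 0.6, 0.2, 0.4, -0.9, 0, 0, 0, 0.6, 0.2, 0.8, -0.9, 0, 0, 0, 0.6, 0.2, 0.8, -0.9, 0, 0, 0, 0.6])

```text
clock: 21.02
tcp_pos: [0.4184, -0.0403, 0.2372]
orientation: [0.0, -0.171, 0.985, -0.0]
wrist_force: [1.5, -0.8, 0.8]
finger_gap: 0.051
grip_force: 0.0
```

```bash
python3 - <<'E'
from h import *
a=save('top','t7',(230,120,430,260),4)
rel((.45,0,.2,3.48))
E
```

```text
clk 21.075 tcp [ 0.4156 -0.0368  0.2374] yaw -2.7946 tilt 0.0032 F [-5.   2.6 -0.3] T [0.26 0.3  0.01] gap 0.0514 grip 0.0 j [-0.28  0.01 -0.31  1.26  0.   -0.63]
[-0.2243, 0.1138, 0.1872, 0.002, -0.0004, 0.0055]
```

View pics/t7.png

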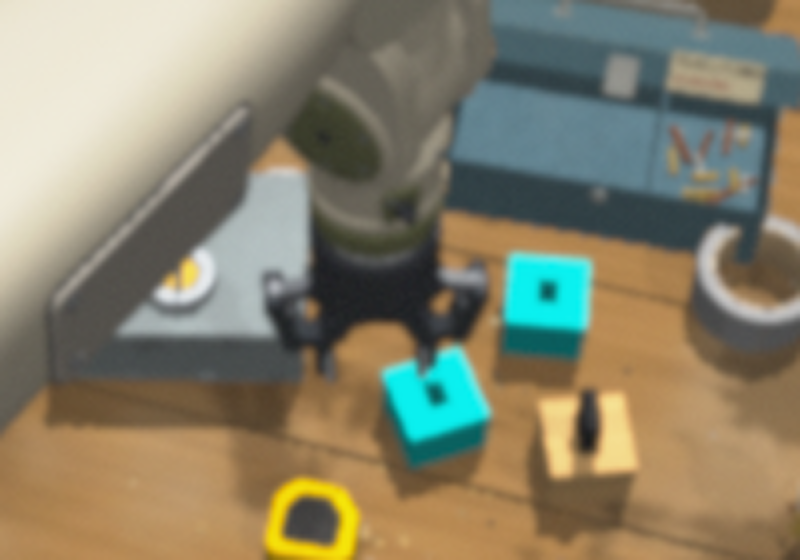

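Key stands upright in the block at (588,425), as before; the tape and blocks are undisturbed and the lid is locked. I'll settle, then hand in.

>>> jog_arm(motion=[0, 0, 0, 0, 0, 0, 0.6, 0, 0, 0, 0, 0, 0, 0.6, 0, 0, 0, 0, 0, 0, 0.6])

```text
clock: 21.45
tcp_pos: [0.4204, -0.0427, 0.2364]
orientation: [-0.0, -0.171, 0.985, -0.0]
wrist_force: [-0.1, 0.0, 0.5]
finger_gap: 0.0511
grip_force: 0.0
```

```bash
python3 -c "
from h import *
print(env.get_state()['wrist_force']);print(env.hand_in())"
```

```text
[-0.05859434  0.00460827  0.52433738]
the job is handed in; nothing more can be done
None
```

I handed the job in at about 21.5 s of the 72 s; no verdict came back. By the camera and force readings, the lid is shut, the cam is turned to its stop with its slot on the index marks, and the key stands upright in its block. I moved no other objects. I could not read the cam's push depth directly; I judged it had sprung up from the key's height and the force drop as I lifted it.

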